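# Set out the kit for changing a spray gun's air cap

## Task

Set out the kit for changing a spray gun's air cap: put the small metal parts dish centred on the front ring of the black mat between the two tool pads, stand the brass air cap upright in the middle of it, and lay the roll of black tape flat on the ring behind the dish. Lay the blue-handled screwdriver along the middle of the orange pad and the red-handled scraper along the middle of the blue pad, either way round. Leave the silver air cap where it is.

Things in the scene. Friction and masses are not known exactly. Their poses are not given: they have to be found in the camera images.
- parts_dish_mid (a point): Small round shallow parts dish of pale bright metal, empty, 62 mm across and 7 mm high, lying flat; its floor is 4 mm above its underside, inside a 3 mm high lip 57 mm across inside. The point is on its axis, 3.5 mm above its underside. Grasp it over the outside, low down.
- air_cap_brass_mid (a point): Small brass (yellow-brown) spray-gun air cap, 27 mm across; a round body 12 mm high with two small horns up to 16 mm, standing horns up (grip it 4 mm or more above its underside, so that the fingers clear the dish's lip when it is set down); the point is on its axis, 8 mm above its underside; the horns stand 10 mm either side of the axis along its y.
- air_cap_silver_mid (a point): The same air cap in pale silver-grey, 27 mm across, 16 mm high; not wanted, to be left where it is. The point is on its axis, 8 mm above its underside.
- tape_black_mid (a point): Roll of black tape lying flat, 66 mm outside diameter, 19 mm high (treat it as solid: grasp it over the outside); the point is at its centre, 9.5 mm above its underside.
- screwdriver_mid (a point): Screwdriver lying down, 200 mm long, blue handle and thin steel shaft. The point is half-way along its length and 14 mm above its underside; its y axis runs along the tool towards the handle end. The handle is 28 mm wide and 28 mm high and spans y = +12 to +100 mm from the point; nearly all the weight is there, so grip it about 50 mm from the point along +y.
- scraper_mid (a point): Paint scraper lying flat, 160 mm long, red handle and 60 mm wide steel blade. The point is half-way along its length and 7 mm above its underside; its x axis runs along the tool from the blade to the handle end. The handle is up to 28 mm wide and 14 mm high and spans x = -25 to +80 mm; the centre of mass is about 15 mm from the point along +x. The blade, 2 mm thick, spans x = -80 to -10 mm, 6 mm above the underside.
- mat: Black rubber mat fixed to the bench, 220 x 140 mm, 3 mm thick, with two white rings. The origin is at bench level under the centre of the front ring (74 mm outside diameter, for the dish). The mat's x axis points away from the robot; the ring behind (79 mm outside diameter, for the tape) is centred at x = +95 mm, y = 0 in the mat's frame. The mat reaches from x = -70 to +150 mm and y = -70 to +70 mm.
- pad_blue: Blue ribbed tool pad fixed to the bench beside the mat, 170 mm long, 70 mm wide, 4 mm thick; the origin is under its centre at bench level, its x axis runs along its length. It lies 115 mm to the left or to the right of the front ring, the orange pad on the other side.
- pad_orange: Orange ribbed tool pad fixed to the bench beside the mat, 170 mm long, 70 mm wide, 4 mm thick; the origin is under its centre at bench level, its x axis runs along its length. It lies 115 mm to the left or to the right of the front ring, the blue pad on the other side.
Things that resemble listed ones, but are neither listed nor needed, are in the scene too. There is more than one size of the part that bears parts_dish_mid; the job needs the larger.

How it is judged:
By the outcome, as a careful person would: the job done as asked, in the order asked, and still so for the second after the job is handed in, with the robot touching nothing.
It also fails if it takes over 120 s, if anything falls off the work surface, if the arm or the gripper's body presses on something with over 40 N, if the wrist force passes 120 N, or if a joint passes its speed limit or range.

## Robot

A 7-joint arm with a two-finger parallel gripper is mounted at the origin on a cart in front of the work surface, level with it; the furniture and walls round the work are solid. World frame = base frame: x ahead of the robot, y to its left, z up, the work surface at z = 0. Lengths are in m, angles in rad, forces in N, time in s.
With the tool pointing down it reaches from about 0.35 to 0.9 m from the base axis. Payload 8.1 kg.
Tool frame: the origin (TCP) lies on the centre line of the jaws, within the pads' length; the fingertips stand arm.tips_ahead ahead of it and the grasp point (between the pads) lies 8 mm behind it (arm.tips_ahead is the distance from the TCP to the fingertips, in m); z points along the fingers, y is the direction in which the jaws open and shut (so a half turn about z gives the same grasp; the last joint's range is limited). The gripper opens to 92 mm and grips with 3 to 60 N. Pads are 19 mm wide; open, the fingers measure 130 mm over their backs; the gripper's body (75 mm by 190 mm) begins 47 mm behind the grasp point.
Start: joints at [1.174, 0.434, 0.025, 1.573, -0.012, 1.134, -0.075], TCP at [0.181, -0.598, 0.238] pointing down, gripper open.
Joint ranges: [-2.62, 2.62], [-0.44, 2.09], [-1.27, 1.32], [0.08, 2.57], [-1.32, 4.46], [0.12, 2], [-2.74, 2.74]. Speed limits (rad/s): [2.22, 2.22, 3.01, 3.01, 3.14, 3.14, 3.14].

## Interface

Orientations are given as a rotation vector (axis times angle).
In Python, from cell import arm gives the robot as it stands. The module is installed in compiled form; this text tells all that it offers.
- The arm moves only by the tool jog_arm, never from a script. Its argument "moves" is a list of rows, each an object with "twist": the turn, a rotation vector about the tool's x, y, z in units of 10 degrees (1.0 is 10 degrees), a list of three; "xyz": the shift along the tool's x, y, z in units of 60 mm (1.0 is 60 mm), a list of three; "grip": the closure, from -1 (fully open) to 1 (shut). A call has 1 to 5 rows; each row is the pose to reach, as a shift and turn from the pose commanded when the call began, along the tool's axes at that moment; what a row does not reach only later rows make up. A row lasts 1/8 s, in which the tool goes at most 62.5 mm and 10.7 degrees, less where a joint would pass 70% of its speed; a pose out of reach is approached as far as the arm can. A call with a gripper value outside its range is refused whole. The fingers move at their own pace and stop on an object; "force" is the grip in N (left out, the last holds). Time passes only in rows, so rows that repeat a pose let the fingers close. It gives the time, the measured TCP pose, the force and the opening at its end, in the units of the state.
- arm.observe(): the state, without advancing time (a new reading comes with each control period).
- arm.get_image(name): name is "scene" or "top" or "wrist"; returns the picture (400x640x3 uint8, blue, green, red); there is no depth.
- arm.camera_params(name): a dict with "mtx" (3x3 intrinsics, pixels), "k1" (the pictures are not rectified: a ray, as slopes to the right and down, at radius r is drawn at 1 + k1 r^2 times it, then the intrinsics apply), "T" (4x4, takes a point from camera to world coordinates); the wrist camera has in their place "T_tool_cam" (4x4, takes a point from camera to tool coordinates, whose origin is the TCP and whose axes are the flange's). Camera axes: x right, y down, z forward; pixel columns grow to the right and rows downward; lengths in m; the calibration is good to about 2 mm. A picture is of the moment at which its call begins: read the wrist's pose just before it. camera_params takes no time and is no camera call.
- arm.sign_off(): hands the job in, once; it reports no verdict.
The state is a dict: "clock": time; "joints": joint angles; "dq": joint speeds; "joint_efforts": joint torques, N m; "position": TCP position; "ee_rot": TCP orientation; "force": force on the tool from outside, world axes, zero at the start; "ft_torque": the same for the moment, N m; "width": opening from 0.0 (shut) to 1.0 (fully open).
Only numpy, scipy, OpenCV 4.12 (cv2) and the standard library are available. Lean on these libraries where they do the work, as an engineer would, in place of code of your own. Each camera call takes 0.05 s, during which the arm holds its last target. There are 200 camera calls.

## Working session

There is one attempt and no reset: what is moved stays moved. The work goes in short steps, Python scripts to look and compute and a tool call to move; the robot and the scene stay as the last step left them, time stands still between calls to the robot, and variables do not carry over. Pictures are saved under pics/ and viewed, about 12 in all and at most 16, crops included, and the job is handed in when it is done.

Besides the shell and the picture viewer there is one more tool, called after "Emit:" by a JSON object that holds its "op" and its "data". jog_arm: Moves the arm, as the interface text tells. Its arguments: {"type":"object","properties":{"moves":{"type":"array","items":{"type":"object","properties":{"twist":{"type":"array","items":{"type":"number"}},"xyz":{"type":"array","items":{"type":"number"}},"grip":{"type":"number"}}}},"force":{"type":"number"}},"required":["moves"]}

```bash
mkdir -p pics; ls
python3 - <<'E'
from cell import arm
import cv2,numpy as np
np.set_printoptions(precision=4,suppress=True)
print(arm.observe()); print(arm.tips_ahead)
for n in("scene","top","wrist"):
    print(n,arm.camera_params(n))
    cv2.imwrite(f"pics/{n}0.png",arm.get_image(n))
E
```

```text
pics
{'clock': 0.0, 'joints': array([ 1.1744,  0.4352,  0.025 ,  1.5741, -0.0115,  1.134 , -0.0751]), 'dq': array([ 0.0004, -0.0003, -0.0005, -0.0006, -0.0007, -0.0003, -0.0014]), 'joint_efforts': array([  0.0004, -66.7857,   0.9846, -31.4459,  -0.0608,   0.0432,
         0.0002]), 'position': array([ 0.1808, -0.5977,  0.2369]), 'ee_rot': array([-3.1062, -0.4596,  0.0007]), 'force': array([-0.1267, -0.0612,  0.3598]), 'ft_torque': array([ 0.0029, -0.0341,  0.0329]), 'width': 1.001691429388043}
0.011
scene {'mtx': array([[466.6357,   0.    , 322.5677],
       [  0.    , 466.6357, 206.7153],
       [  0.    ,   0.    ,   1.    ]]), 'k1': -0.029509735201063127, 'T': array([[-0.8654,  0.4406, -0.2387,  0.8837],
       [ 0.5009,  0.7463, -0.4384,  0.638 ],
       [-0.015 , -0.4989, -0.8665,  1.2563],
       [ 0.    ,  0.    ,  0.    ,  1.    ]])}
top {'mtx': array([[491.4512,   0.    , 317.7892],
       [  0.    , 491.4512, 203.9117],
       [  0.    ,   0.    ,   1.    ]]), 'k1': 0.048410096599934976, 'T': array([[-0.0045, -0.9959,  0.0907,  0.4305],
       [-1.    ,  0.005 ,  0.005 ,  0.0137],
       [-0.0054, -0.0907, -0.9959,  1.2444],
       [ 0.    ,  0.    ,  0.    ,  1.    ]])}
wrist {'mtx': array([[297.6894,   0.    , 322.0136],
       [  0.    , 297.6894, 197.6792],
       [  0.    ,   0.    ,   1.    ]]), 'k1': 0.0029980828704527338, 'T_tool_cam': array([[ 0.0007, -0.966 , -0.2585,  0.0688],
       [ 1.    ,  0.0006,  0.0001,  0.0003],
       [ 0.0001, -0.2585,  0.966 , -0.1468],
       [ 0.    ,  0.    ,  0.    ,  1.    ]])}
```

View pics/top0.png

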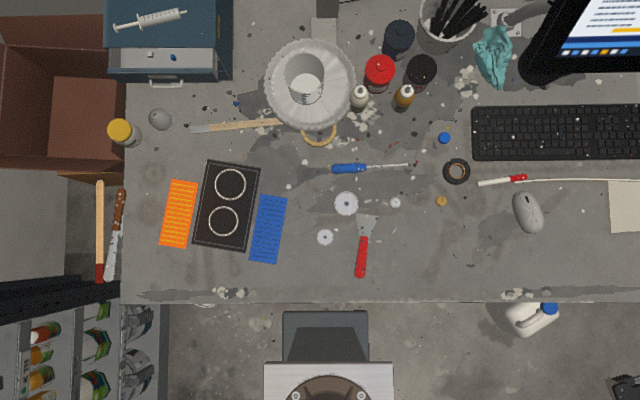

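View pics/scene0.png

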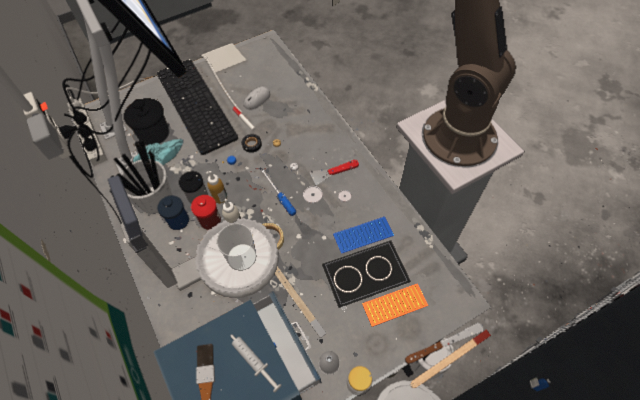

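```bash
cat > h.py <<'E'
from cell import arm
import cv2,numpy as np
from scipy.spatial.transform import Rotation as R
np.set_printoptions(precision=4,suppress=True)
def ray(p,px,T):
    k=p["k1"]; d=np.array([k,0,0,0,0.])
    s=cv2.undistortPoints(np.array([[px]],float),p["mtx"],d)[0,0]
    return T[:3,3],T[:3,:3]@np.array([s[0],s[1],1])
def wT(o,p):
    T=np.eye(4);T[:3,:3]=R.from_rotvec(o["ee_rot"]).as_matrix();T[:3,3]=o["position"];return T@p["T_tool_cam"]
def at(rd,z):
    o,d=rd; return o+d*(z-o[2])/d[2]
def tri(a,b):
    (o1,d1),(o2,d2)=a,b; s,t=np.linalg.lstsq(np.c_[d1,-d2],o2-o1,rcond=None)[0]
    q1,q2=o1+s*d1,o2+t*d2; return (q1+q2)/2,np.linalg.norm(q1-q2)
def pix(p,X,T):
    c=np.linalg.inv(T)@np.r_[X,1]; s=c[:2]/c[2]; s=s*(1+p["k1"]*s@s); return p["mtx"][:2,:2]@s+p["mtx"][:2,2]
E
python3 - <<'E'
import cv2
a=cv2.imread("pics/top0.png")[140:290,150:480];cv2.imwrite("pics/topc.png",cv2.resize(a,None,fx=2.4,fy=2.4,interpolation=cv2.INTER_CUBIC))
a=cv2.imread("pics/scene0.png")[120:330,220:440];cv2.imwrite("pics/scenec.png",cv2.resize(a,None,fx=2.8,fy=2.8,interpolation=cv2.INTER_CUBIC))
E
```

```text
(no output)
```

View pics/topc.png

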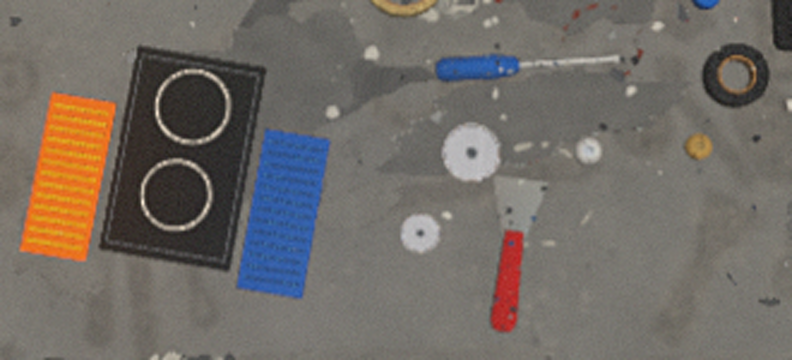

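View pics/scenec.png

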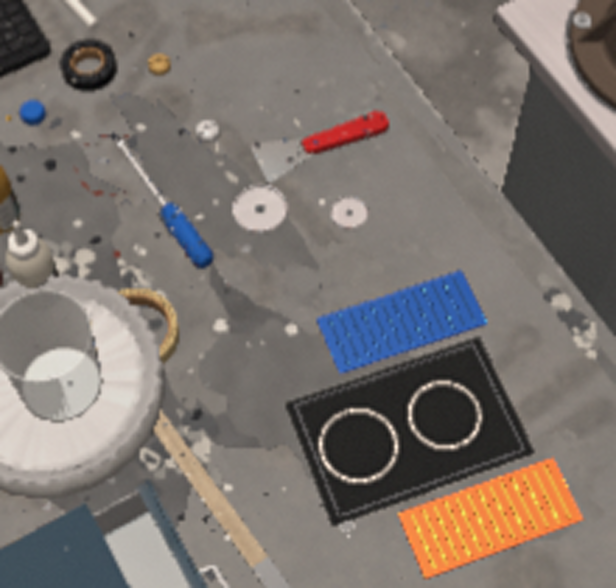

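The top crop shows the mat at left (rings at 176,194 and 193,107), the blue pad on its right and the orange on its left. It also shows the dish (471,152), small dish (420,233), silver cap (589,151), brass cap (698,146), tape (736,75), screwdriver (437..619, 65) and scraper (503,328 to 520,180). The scene crop shows the same things.

```bash
cat > m1.py <<'E'
from h import *
P=arm.camera_params("top");S=arm.camera_params("scene")
rt=lambda u,v:ray(P,(u/2.4+150-.3,v/2.4+140-.3),P["T"])
rs=lambda u,v:ray(S,(u/2.8+220-.3,v/2.8+120-.3),S["T"])
for n,a,b,z in [("dish",(471,152),(260,209),.005),("small",(420,233),(349,212),.005),("silver",(589,151),(207,130),.012),("brass",(698,146),(159,63),.012),("tape",(736,75),(89,65),.019),
 ("sd handle end",(437,69),(207,262),.014),("sd tip",(619,60),(121,142),.014),("sc handle end",(503,330),(386,121),.007),("sc blade",(519,180),(265,160),.007),
 ("ringF",(176,194),(445,415),.003),("ringR",(193,107),(358,446),.003),("pad_b",(283,213),(401,321),.004),("pad_o",(68,176),(491,518),.004)]:
    q,e=tri(rt(*a),rs(*b)); print(n,q,"gap",round(e,4),"top@z",at(rt(*a),z)[:2],"scene@z",at(rs(*b),z)[:2])
for n,l in(("blue",[(266,130),(328,138),(301,297),(238,287)]),("orange",[(51,93),(115,101),(86,261),(21,250)])):
    c=np.array([at(rt(*p),.004)[:2] for p in l]); d=c[0]+c[1]-c[2]-c[3]; print(n,c.mean(0),np.arctan2(d[1],d[0]),np.linalg.norm(d)/2,np.linalg.norm(c[0]-c[1]))
E
python3 m1.py
```

```text
dish [ 0.5444 -0.0508  0.0048] gap 0.0023 top@z [ 0.5453 -0.0514] scene@z [ 0.5436 -0.0499]
small [0.4598 0.0032 0.0038] gap 0.0013 top@z [0.4603 0.0029] scene@z [0.4596 0.0042]
silver [ 0.5448 -0.1748  0.0068] gap 0.0018 top@z [ 0.5451 -0.1745] scene@z [ 0.5456 -0.1708]
brass [ 0.5492 -0.2879  0.0105] gap 0.0018 top@z [ 0.5497 -0.2881] scene@z [ 0.5489 -0.2861]
tape [ 0.6233 -0.3291  0.0104] gap 0.0033 top@z [ 0.6233 -0.3277] scene@z [ 0.624  -0.3211]
sd handle end [ 0.6308 -0.015   0.0168] gap 0.0031 top@z [ 0.6325 -0.016 ] scene@z [ 0.629  -0.0154]
sd tip [ 0.6401 -0.2069  0.013 ] gap 0.0023 top@z [ 0.6409 -0.2074] scene@z [ 0.6395 -0.2053]
sc handle end [ 0.358  -0.082   0.0029] gap 0.0031 top@z [ 0.3595 -0.0826] scene@z [ 0.3585 -0.0788]
sc blade [ 0.5123 -0.0987  0.0179] gap 0.0057 top@z [ 0.5153 -0.1014] scene@z [ 0.5068 -0.1032]
ringF [0.5017 0.2606 0.0011] gap 0.0026 top@z [0.5026 0.2595] scene@z [0.5012 0.2619]
ringR [ 0.5952  0.2438 -0.0017] gap 0.0007 top@z [0.5949 0.2427] scene@z [0.596  0.2454]
pad_b [0.4819 0.1472 0.0014] gap 0.0005 top@z [0.482  0.1467] scene@z [0.4825 0.1483]
pad_o [ 0.5219  0.3748 -0.0013] gap 0.0017 top@z [0.5222 0.3728] scene@z [0.5227 0.3764]
blue [0.4825 0.1464] -0.16747060372003836 0.16815437420669468 0.0661836972885177
orange [0.5224 0.3723] -0.16159726148983025 0.16912787965824966 0.06809189591397696
```

```bash
cat >> h.py <<'E'
def plan(x,y,z,yaw):
    "prints shift/twist in move units to reach tool-down pose with given yaw (deg) of tool x"
    o=arm.observe(); C=R.from_rotvec(o["ee_rot"]); c,s=np.cos(np.radians(yaw)),np.sin(np.radians(yaw))
    G=R.from_matrix(np.array([[c,s,0],[s,-c,0],[0,0,-1.]])); t=(C.inv()*G).as_rotvec()
    d=C.inv().apply(np.array([x,y,z])-o["position"])
    print("t",round(o["clock"],2),"pos",o["position"],"xyz",(d/.06).round(2),"twist",(np.degrees(t)/10).round(2),"rows",round(max(np.linalg.norm(d)/.0625,np.degrees(np.linalg.norm(t))/10.7),1),"F",o["force"],"w",round(o["width"]*92,1),"j7",o["joints"][6].round(2))
E
python3 - <<'E'
from h import *
plan(.56,-.051,.2,45)
exec(open("m1.py").read().split("for n,a")[0].split("rt=")[0])
print(tri(ray(P,(310,84),P["T"]),ray(S,(238,257),S["T"])))
print("handle", tri(ray(P,(319,144),P["T"]),ray(S,(283,237),S["T"])))
E
```

```text
t 0.15 pos [ 0.1808 -0.5979  0.2372] xyz [ 8.69 -6.89  0.63] twist [-0.01 -0.   -2.82] rows 10.7 F [-1.3531 -1.0766  0.92  ] w 91.8 j7 -0.08
(array([0.8407, 0.0397, 0.0374]), np.float64(0.006239371970156468))
handle (array([ 0.6956,  0.0205, -0.0151]), np.float64(0.014747050719435308))
```

Emit:
{"op": "jog_arm", "data": {"moves": [{"xyz": [1.04, -0.83, 0.1], "twist": [0, 0, -0.5], "grip": -1}, {"xyz": [2.0, -1.6, 0.2], "twist": [0, 0, -1], "grip": -1}, {"xyz": [3.0, -2.4, 0.3], "twist": [0, 0, -1.5], "grip": -1}, {"xyz": [3.9, -3.1, 0.4], "twist": [0, 0, -2], "grip": -1}, {"xyz": [4.7, -3.7, 0.5], "twist": [0, 0, -2.5], "grip": -1}]}}

```text
clock: 0.78
position: [0.3597, -0.3409, 0.2121]
ee_rot: [2.933, 1.125, 0.0]
force: [0.2, -0.2, -0.8]
width: 1.002
```

```bash
python3 -c "
from h import *
plan(.56,-.051,.2,45)"
```

```text
t 0.78 pos [ 0.3597 -0.3409  0.2121] xyz [ 5.71 -1.36  0.2 ] twist [ 0.   0.  -0.3] rows 5.6 F [ 0.2038 -0.1562 -0.77  ] w 92.2 j7 -0.25
```

Emit:
{"op": "jog_arm", "data": {"moves": [{"xyz": [1.02, -0.24, 0.04], "twist": [0, 0, -0.1], "grip": -1}, {"xyz": [2.1, -0.5, 0.1], "twist": [0, 0, -0.2], "grip": -1}, {"xyz": [3.1, -0.75, 0.1], "twist": [0, 0, -0.3], "grip": -1}, {"xyz": [4.2, -1.0, 0.15], "twist": [0, 0, -0.3], "grip": -1}, {"xyz": [5.2, -1.25, 0.2], "twist": [0, 0, -0.3], "grip": -1}]}}

```text
clock: 1.4
position: [0.5374, -0.0843, 0.2005]
ee_rot: [2.904, 1.197, 0.0]
force: [0.3, -1.1, -0.7]
width: 0.994
```

Emit:
{"op": "jog_arm", "data": {"moves": [{"xyz": [0.5, -0.1, 0], "twist": [0, 0, 0], "grip": -1}, {"xyz": [0.5, -0.1, 0], "twist": [0, 0, 0], "grip": -1}, {"xyz": [0.5, -0.1, 0], "twist": [0, 0, 0], "grip": -1}]}}

```text
clock: 1.78
position: [0.553, -0.0613, 0.2002]
ee_rot: [2.904, 1.197, -0.002]
force: [-0.1, -0.3, 1.0]
width: 1.001
```

```bash
cat > snap.py <<'E'
from h import *
import sys,json
o=arm.observe(); im=arm.get_image("wrist"); cv2.imwrite(f"pics/{sys.argv[1]}.png",im)
json.dump({k:list(map(float,o[k])) for k in("position","ee_rot")},open(f"pics/{sys.argv[1]}.json","w")); print(o["position"],o["ee_rot"],o["dq"].max())
E
python3 snap.py w1
```

```text
[ 0.553  -0.0613  0.2002] [ 2.9045  1.1969 -0.0019] 0.018120273385332973
```

View pics/w1.png

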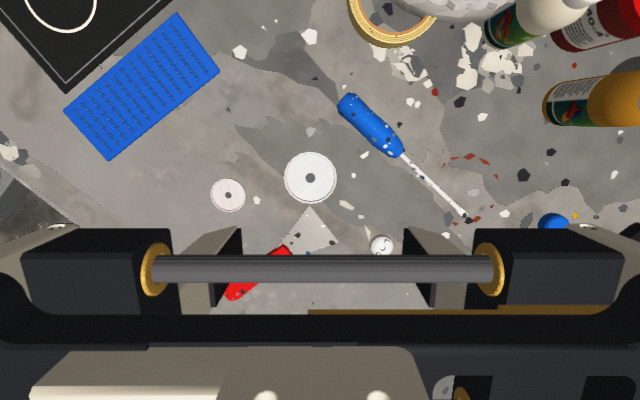

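The wrist view shows the large dish at (310,178), the screwdriver from handle end (342,97) to tip (467,220), the scraper blade below the dish, and the silver cap at (381,245).

```bash
cat >> h.py <<'E'
import json
W=arm.camera_params("wrist")
def wray(name,px): o={k:np.array(v) for k,v in json.load(open(f"pics/{name}.json")).items()}; return ray(W,px,wT(o,W))
E
python3 -c "
from h import *
P=arm.camera_params('top')
a=wray('w1',(310,178)); print(at(a,.006),tri(a,ray(P,(471/2.4+149.7,152/2.4+139.7),P['T'])))
for p in((342,97),(402,155),(467,220)): print(at(wray('w1',p),.014))
plan(.5445,-.051,.05,45)"
```

```text
[ 0.5438 -0.0507  0.006 ] (array([ 0.5447, -0.0506,  0.0106]), np.float64(0.0010128292524197882))
[ 0.6317 -0.0129  0.014 ]
[ 0.6361 -0.1043  0.014 ]
[ 0.6397 -0.2164  0.014 ]
t 1.82 pos [ 0.5529 -0.0618  0.2003] xyz [ 0.03 -0.23  2.51] twist [-0.    0.01 -0.03] rows 2.4 F [-1.2139  0.1789  0.6988] w 91.9 j7 -0.92
```

Emit:
{"op": "jog_arm", "data": {"moves": [{"xyz": [0.03, -0.22, 0.9], "twist": [0, 0, 0], "grip": -1}, {"xyz": [0.03, -0.22, 1.8], "twist": [0, 0, 0], "grip": -1}, {"xyz": [0.03, -0.22, 2.5], "twist": [0, 0, 0], "grip": -1}, {"xyz": [0.03, -0.22, 2.8], "twist": [0, 0, 0], "grip": -1}, {"xyz": [0.03, -0.22, 2.8], "twist": [0, 0, 0], "grip": -1}]}}

```text
clock: 2.45
position: [0.544, -0.0513, 0.0314]
ee_rot: [-2.905, -1.195, 0.005]
force: [-0.3, -0.7, 0.4]
width: 1.002
```

```bash
python3 -c "
from h import *
plan(.544,-.0507,.0125,45)"
```

```text
t 2.45 pos [ 0.544  -0.0513  0.0314] xyz [ 0.01 -0.01  0.32] twist [-0.01  0.01 -0.03] rows 0.3 F [-0.2959 -0.6705  0.3964] w 92.2 j7 -1.03
```

Emit:
{"op": "jog_arm", "data": {"moves": [{"xyz": [0, 0, 0.2], "twist": [0, 0, 0], "grip": -1}, {"xyz": [0, 0, 0.31], "twist": [0, 0, 0], "grip": -1}, {"xyz": [0, 0, 0.31], "twist": [0, 0, 0], "grip": -1}, {"xyz": [0, 0, 0.31], "twist": [0, 0, 0], "grip": 0.2}, {"xyz": [0, 0, 0.31], "twist": [0, 0, 0], "grip": 0.2}], "force": 20}}

```text
clock: 3.08
position: [0.5458, -0.0498, 0.0143]
ee_rot: [2.904, 1.198, 0.001]
force: [-0.0, -0.0, 0.4]
width: 0.835
```

Emit:
{"op": "jog_arm", "data": {"moves": [{"xyz": [0, 0, 0], "twist": [0, 0, 0], "grip": 0.2}, {"xyz": [0, 0, 0], "twist": [0, 0, 0], "grip": 0.2}, {"xyz": [0, 0, 0], "twist": [0, 0, 0], "grip": 0.2}]}}

```text
clock: 3.45
position: [0.5456, -0.0498, 0.0141]
ee_rot: [2.904, 1.198, 0.0]
force: [-0.2, -0.1, 1.1]
width: 0.658
```

Emit:
{"op": "jog_arm", "data": {"moves": [{"xyz": [0, 0, -0.8], "twist": [0, 0, 0], "grip": 0.2}, {"xyz": [0, 0, -1.6], "twist": [0, 0, 0], "grip": 0.2}, {"xyz": [0, 0, -2.0], "twist": [0, 0, 0], "grip": 0.2}]}}

```text
clock: 3.82
position: [0.5464, -0.0497, 0.1364]
ee_rot: [2.903, 1.197, 0.004]
force: [0.6, -0.8, -0.4]
width: 0.66
```

```bash
python3 -c "
from h import *
plan(.50,.26,.16,-10)"
```

```text
t 3.83 pos [ 0.5464 -0.0497  0.1364] xyz [ 3.09 -4.21 -0.4 ] twist [ 0.01 -0.02  5.48] rows 5.1 F [ 0.6344 -0.7868 -0.4483] w 60.8 j7 -0.97
```

Emit:
{"op": "jog_arm", "data": {"moves": [{"xyz": [0.6, -0.8, -0.1], "twist": [0, 0, 1.0], "grip": 0.2}, {"xyz": [1.2, -1.6, -0.2], "twist": [0, 0, 2.0], "grip": 0.2}, {"xyz": [1.8, -2.4, -0.3], "twist": [0, 0, 3.0], "grip": 0.2}, {"xyz": [2.4, -3.2, -0.4], "twist": [0, 0, 4.0], "grip": 0.2}, {"xyz": [2.7, -3.68, -0.4], "twist": [0, 0, 5.0], "grip": 0.2}]}}

```text
clock: 4.45
position: [0.5038, 0.2249, 0.1584]
ee_rot: [-3.137, 0.145, -0.001]
force: [1.2, -0.3, -0.0]
width: 0.661
```

```bash
python3 -c "
from h import *
plan(.50,.26,.16,-10)"
```

```text
t 4.45 pos [0.5038 0.2249 0.1584] xyz [-0.12 -0.58 -0.03] twist [-0.01 -0.    0.47] rows 0.6 F [ 1.2038 -0.3475 -0.0328] w 60.8 j7 -2.27
```

Emit:
{"op": "jog_arm", "data": {"moves": [{"xyz": [-0.6, -0.58, -0.3], "twist": [0, 0, 0.47], "grip": 0.2}, {"xyz": [-1.1, -0.58, -0.5], "twist": [0, 0, 0.47], "grip": 0.2}, {"xyz": [-1.1, -0.58, -0.5], "twist": [0, 0, 0.47], "grip": 0.2}, {"xyz": [-1.1, -0.58, -0.5], "twist": [0, 0, 0.47], "grip": 0.2}]}}

```text
clock: 4.95
position: [0.4427, 0.2611, 0.1879]
ee_rot: [3.13, -0.271, 0.001]
force: [0.4, 0.1, -1.0]
width: 0.66
```

```bash
python3 snap.py w2
```

```text
[0.4427 0.2611 0.1879] [ 3.1297 -0.271   0.0008] 0.013895894792403399
```

View pics/w2.png

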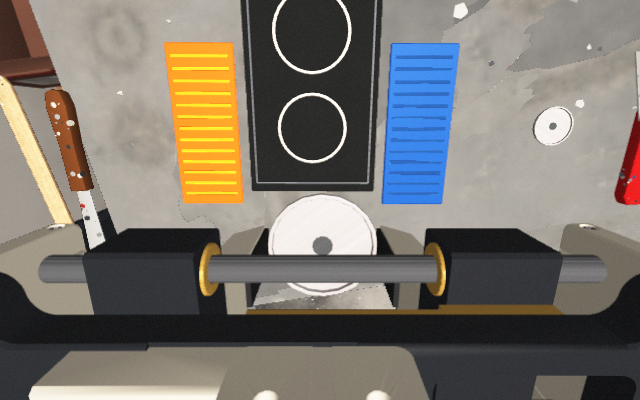

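The dish is held level at (322,245); the front ring is at (312,127), the rear at (313,31), orange pad corners about (165,43)-(243,202), blue about (391,43)-(443,204).

```bash
python3 -c "
from h import *
P=arm.camera_params('top')
w=lambda u,v,z:at(wray('w2',(u,v)),z)
t=lambda u,v:ray(P,(u/2.4+149.7,v/2.4+139.7),P['T'])
print(w(312,127,.003),w(313,31,.003),tri(wray('w2',(312,127)),t(176,194)),tri(wray('w2',(313,31)),t(193,107)))
for l in([(165,43),(231,42),(243,202),(185,204)],[(391,43),(459,43),(443,204),(383,203)]):
  c=np.array([w(u,v,.004)[:2] for u,v in l]); d=c[0]+c[1]-c[2]-c[3]; print(c.mean(0),np.degrees(np.arctan2(d[1],d[0])))
p=json.load(open('pics/w2.json'))['position']
print('dish',w(322,246,p[2]-.0141+.005)-p)
plan(.5015,.2605,.06,-10)
"
```

```text
[0.5032 0.2611 0.003 ] [0.5951 0.2432 0.003 ] (array([ 0.5031,  0.2613, -0.006 ]), np.float64(0.00023239768585564224)) (array([0.5953, 0.2431, 0.0015]), np.float64(0.00042638599584879654))
[0.5214 0.3736] -9.769107257894149
[0.4816 0.1477] -9.426463933693176
dish [-0.0012 -0.0003 -0.0091]
t 5.0 pos [0.4429 0.2609 0.1876] xyz [ 0.96 -0.16  2.13] twist [ 0.   -0.    0.01] rows 2.2 F [ 0.2676 -0.187  -1.4138] w 60.7 j7 -2.46
```

Emit:
{"op": "jog_arm", "data": {"moves": [{"xyz": [0.98, -0.17, 0.8], "twist": [0, 0, 0], "grip": 0.2}, {"xyz": [0.98, -0.17, 1.6], "twist": [0, 0, 0], "grip": 0.2}, {"xyz": [0.98, -0.17, 2.3], "twist": [0, 0, 0], "grip": 0.2}, {"xyz": [0.98, -0.17, 2.6], "twist": [0, 0, 0], "grip": 0.2}, {"xyz": [0.98, -0.17, 2.6], "twist": [0, 0, 0], "grip": 0.2}]}}

```text
clock: 5.62
position: [0.5016, 0.2609, 0.0311]
ee_rot: [3.129, -0.271, -0.003]
force: [0.3, -0.3, 0.3]
width: 0.659
```

```bash
python3 -c "
from h import *
plan(.5030,.261,.0176,-10)"
```

```text
t 5.62 pos [0.5016 0.2609 0.0311] xyz [ 0.02 -0.01  0.23] twist [0.01 0.01 0.01] rows 0.2 F [ 0.2832 -0.276   0.2571] w 60.6 j7 -2.44
```

Emit:
{"op": "jog_arm", "data": {"moves": [{"xyz": [0.02, -0.01, 0.15], "twist": [0, 0, 0], "grip": 0.2}, {"xyz": [0.02, -0.01, 0.22], "twist": [0, 0, 0], "grip": 0.2}, {"xyz": [0.02, -0.01, 0.22], "twist": [0, 0, 0], "grip": 0.2}, {"xyz": [0.02, -0.01, 0.22], "twist": [0, 0, 0], "grip": 0.2}]}}

```text
clock: 6.12
position: [0.5033, 0.2621, 0.0192]
ee_rot: [-3.13, 0.27, -0.001]
force: [-0.0, 0.3, -0.7]
width: 0.659
```

Emit:
{"op": "jog_arm", "data": {"moves": [{"xyz": [0, 0, 0], "twist": [0, 0, 0], "grip": -0.8}, {"xyz": [0, 0, 0], "twist": [0, 0, 0], "grip": -0.8}, {"xyz": [0, 0, 0], "twist": [0, 0, 0], "grip": -0.8}, {"xyz": [0, 0, 0], "twist": [0, 0, 0], "grip": -0.8}]}}

```text
clock: 6.62
position: [0.5031, 0.2619, 0.0188]
ee_rot: [3.13, -0.27, 0.0]
force: [-0.6, -1.0, -0.0]
width: 0.901
```

Emit:
{"op": "jog_arm", "data": {"moves": [{"xyz": [0, 0, -0.5], "twist": [0, 0, 0], "grip": -1}, {"xyz": [0, 0, -1.2], "twist": [0, 0, 0], "grip": -1}, {"xyz": [0, 0, -2], "twist": [0, 0, 0], "grip": -1}, {"xyz": [0, 0, -2.6], "twist": [0, 0, 0], "grip": -1}]}}

```text
clock: 7.12
position: [0.5034, 0.2621, 0.1768]
ee_rot: [-3.129, 0.27, -0.002]
force: [0.6, 0.2, 1.1]
width: 1.0
```

```bash
python3 -c "
from h import *
plan(.52,-.288,.18,0)"
```

```text
t 7.12 pos [0.5034 0.2621 0.1768] xyz [ 1.85  8.99 -0.06] twist [-0.01 -0.01 -0.99] rows 8.8 F [0.6025 0.2105 1.0572] w 92.0 j7 -2.4
```

Emit:
{"op": "jog_arm", "data": {"moves": [{"xyz": [0.2, 1.0, 0], "twist": [0, 0, -0.1], "grip": -1}, {"xyz": [0.4, 2.0, 0], "twist": [0, 0, -0.2], "grip": -1}, {"xyz": [0.6, 3.0, 0], "twist": [0, 0, -0.4], "grip": -1}, {"xyz": [0.8, 4.0, 0], "twist": [0, 0, -0.6], "grip": -1}, {"xyz": [1.0, 5.0, 0], "twist": [0, 0, -0.8], "grip": -1}]}}

```text
clock: 7.75
position: [0.5106, -0.0458, 0.1749]
ee_rot: [3.141, -0.049, 0.001]
force: [0.5, -0.0, -0.2]
width: 0.997
```

```bash
python3 -c "
from h import *
plan(.52,-.288,.18,0)"
```

```text
t 7.75 pos [ 0.5106 -0.0458  0.1749] xyz [ 0.28  4.03 -0.08] twist [ 0.   -0.   -0.18] rows 3.9 F [ 0.5389 -0.0023 -0.1963] w 91.7 j7 -1.67
```

Emit:
{"op": "jog_arm", "data": {"moves": [{"xyz": [0.1, 1.0, 0], "twist": [0, 0, -0.1], "grip": -1}, {"xyz": [0.2, 2.0, 0], "twist": [0, 0, -0.2], "grip": -1}, {"xyz": [0.2, 3.0, 0], "twist": [0, 0, -0.2], "grip": -1}, {"xyz": [0.25, 3.9, 0], "twist": [0, 0, -0.2], "grip": -1}, {"xyz": [0.25, 3.9, 0], "twist": [0, 0, -0.2], "grip": -1}]}}

```text
clock: 8.38
position: [0.5166, -0.2839, 0.1745]
ee_rot: [3.139, -0.009, -0.001]
force: [0.2, 1.4, 0.1]
width: 0.996
```

```bash
python3 snap.py w3
```

```text
[ 0.5166 -0.2839  0.1745] [ 3.139  -0.0086 -0.001 ] 0.040896038968080826
```

View pics/w3.png

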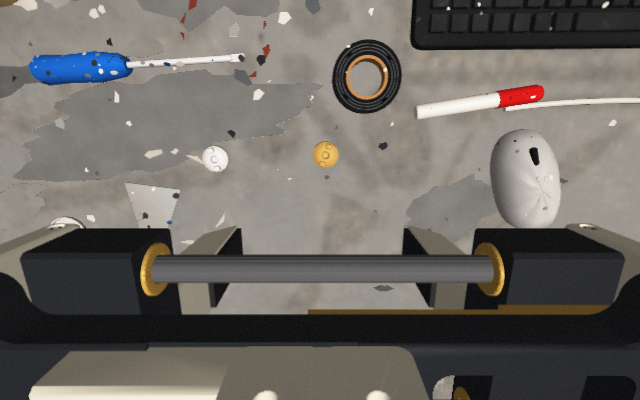

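Brass cap at (326,155), black tape centre at (367,76), keyboard edge (412,48), pen end (416,112), silver cap (215,158).

```bash
python3 -c "
from h import *
P=arm.camera_params('top')
t=lambda u,v:ray(P,(u/2.4+149.7,v/2.4+139.7),P['T'])
a=wray('w3',(326,155));b=wray('w3',(367,76));c=wray('w3',(215,158))
print(at(a,.012),tri(a,t(698,146)));print(at(b,.019),tri(b,t(736,75)));print('silver',at(c,.012))
plan(*at(a,.012)[:2],.0165,0)"
```

```text
[ 0.5484 -0.2891  0.012 ] (array([ 0.5491, -0.2885,  0.0128]), np.float64(0.0016595352889777768))
[ 0.6236 -0.3279  0.019 ] (array([ 0.6237, -0.3282,  0.0173]), np.float64(0.00021388048281930337))
silver [ 0.5458 -0.174   0.012 ]
t 8.43 pos [ 0.5174 -0.2805  0.1744] xyz [0.52 0.14 2.63] twist [ 0.    0.   -0.01] rows 2.6 F [ 0.1856 -0.0974 -0.4969] w 92.0 j7 -1.19
```

Emit:
{"op": "jog_arm", "data": {"moves": [{"xyz": [0.52, 0.14, 0.8], "twist": [0, 0, 0], "grip": -1}, {"xyz": [0.52, 0.14, 1.6], "twist": [0, 0, 0], "grip": -1}, {"xyz": [0.52, 0.14, 2.2], "twist": [0, 0, 0], "grip": -0.6}, {"xyz": [0.52, 0.14, 2.3], "twist": [0, 0, 0], "grip": -0.4}, {"xyz": [0.52, 0.14, 2.3], "twist": [0, 0, 0], "grip": -0.4}]}}

```text
clock: 9.05
position: [0.55, -0.2857, 0.0375]
ee_rot: [-3.141, -0.005, -0.001]
force: [1.2, 0.2, 0.6]
width: 0.735
```

```bash
python3 -c "
from h import *
plan(.5488,-.2888,.0165,0)"
```

```text
t 9.05 pos [ 0.55   -0.2857  0.0375] xyz [-0.02  0.05  0.35] twist [-0.   -0.    0.02] rows 0.3 F [1.2453 0.1667 0.5926] w 67.6 j7 -1.21
```

Emit:
{"op": "jog_arm", "data": {"moves": [{"xyz": [-0.02, 0.05, 0.2], "twist": [0, 0, 0], "grip": -0.3}, {"xyz": [-0.02, 0.05, 0.35], "twist": [0, 0, 0], "grip": -0.3}, {"xyz": [-0.02, 0.05, 0.35], "twist": [0, 0, 0], "grip": 0.8}, {"xyz": [-0.02, 0.05, 0.35], "twist": [0, 0, 0], "grip": 0.8}, {"xyz": [-0.02, 0.05, 0.35], "twist": [0, 0, 0], "grip": 0.8}], "force": 15}}

```text
clock: 9.68
position: [0.5485, -0.2897, 0.0161]
ee_rot: [3.141, 0.003, 0.001]
force: [-0.3, 0.7, -0.0]
width: 0.373
```

Emit:
{"op": "jog_arm", "data": {"moves": [{"xyz": [0, 0, 0], "twist": [0, 0, 0], "grip": 0.8}, {"xyz": [0, 0, 0], "twist": [0, 0, 0], "grip": 0.8}, {"xyz": [0, 0, 0], "twist": [0, 0, 0], "grip": 0.8}, {"xyz": [0, 0, 0], "twist": [0, 0, 0], "grip": 0.8}]}}

```text
clock: 10.18
position: [0.5484, -0.2896, 0.016]
ee_rot: [3.141, 0.004, 0.001]
force: [0.7, 2.1, 3.9]
width: 0.275
```

Emit:
{"op": "jog_arm", "data": {"moves": [{"xyz": [0, 0, -0.8], "twist": [0, 0, 0], "grip": 0.8}, {"xyz": [0, 0, -1.8], "twist": [0, 0, 0], "grip": 0.8}, {"xyz": [-0.2, -0.9, -2.6], "twist": [0, 0, 0], "grip": 0.8}, {"xyz": [-0.4, -1.9, -2.6], "twist": [0, 0, 0], "grip": 0.8}, {"xyz": [-0.6, -2.9, -2.6], "twist": [0, 0, 0], "grip": 0.8}]}}

```text
clock: 10.8
position: [0.5129, -0.12, 0.1726]
ee_rot: [3.141, 0.002, 0.003]
force: [0.9, 1.0, -0.5]
width: 0.271
```

```bash
python3 -c "
from h import *
plan(.45,.262,.17,0)"
```

```text
t 10.8 pos [ 0.5129 -0.12    0.1726] xyz [-1.04 -6.37  0.04] twist [ 0.   -0.01  0.01] rows 6.2 F [ 0.939   1.0363 -0.5244] w 24.9 j7 -1.48
```

Emit:
{"op": "jog_arm", "data": {"moves": [{"xyz": [-0.2, -1, 0], "twist": [0, 0, 0], "grip": 0.8}, {"xyz": [-0.4, -2, 0], "twist": [0, 0, 0], "grip": 0.8}, {"xyz": [-0.6, -3, 0], "twist": [0, 0, 0], "grip": 0.8}, {"xyz": [-0.8, -4, 0], "twist": [0, 0, 0], "grip": 0.8}, {"xyz": [-1, -5, 0], "twist": [0, 0, 0], "grip": 0.8}]}}

```text
clock: 11.42
position: [0.4517, 0.1801, 0.1718]
ee_rot: [3.141, 0.003, 0.001]
force: [0.9, 0.2, 0.8]
width: 0.274
```

Emit:
{"op": "jog_arm", "data": {"moves": [{"xyz": [0, -1, 0], "twist": [0, 0, 0], "grip": 0.8}, {"xyz": [0, -1.3, 0], "twist": [0, 0, 0], "grip": 0.8}, {"xyz": [0, -1.3, 0], "twist": [0, 0, 0], "grip": 0.8}, {"xyz": [0, -1.3, 0], "twist": [0, 0, 0], "grip": 0.8}]}}

```text
clock: 11.92
position: [0.4524, 0.2544, 0.1713]
ee_rot: [3.14, 0.0, -0.001]
force: [0.8, -1.0, -0.6]
width: 0.276
```

```bash
python3 snap.py w4
```

```text
[0.4524 0.2544 0.1713] [ 3.1401  0.0001 -0.0007] 0.010933428123047942
```

View pics/w4.png

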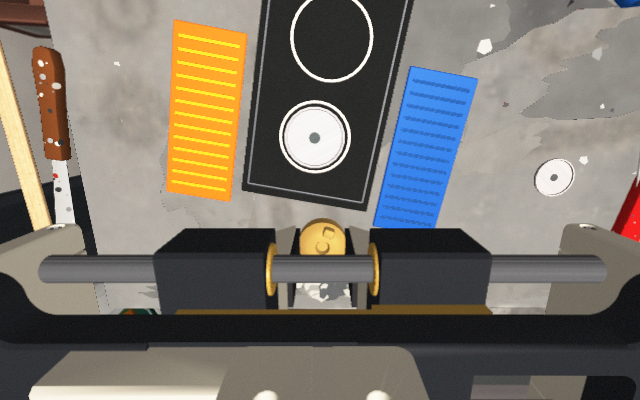

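The dish sits concentric in the front ring at (314,137); the cap is upright in the jaws at (323,238).

```bash
python3 -c "
from h import *
q=at(wray('w4',(314.5,137.5)),.008);print(q)
p=json.load(open('pics/w4.json'))['position']
print('cap',at(wray('w4',(323,238)),p[2]-.016+.013)-p)
plan(q[0],q[1],.05,0)"
```

```text
[0.5019 0.2614 0.008 ]
cap [ 0.0062 -0.001  -0.003 ]
t 11.97 pos [0.4525 0.2543 0.1715] xyz [ 0.82 -0.12  2.02] twist [ 0.01  0.   -0.  ] rows 2.1 F [ 0.3472 -0.9547 -0.7244] w 25.1 j7 -2.29
```

Emit:
{"op": "jog_arm", "data": {"moves": [{"xyz": [0.79, -0.12, 0.8], "twist": [0, 0, 0], "grip": 0.8}, {"xyz": [0.79, -0.12, 1.6], "twist": [0, 0, 0], "grip": 0.8}, {"xyz": [0.79, -0.12, 2.0], "twist": [0, 0, 0], "grip": 0.8}, {"xyz": [0.79, -0.12, 2.15], "twist": [0, 0, 0], "grip": 0.8}, {"xyz": [0.79, -0.12, 2.15], "twist": [0, 0, 0], "grip": 0.8}]}}

```text
clock: 12.6
position: [0.4998, 0.2629, 0.0429]
ee_rot: [3.141, 0.002, -0.0]
force: [0.4, 0.7, -0.1]
width: 0.276
```

```bash
python3 -c "
from h import *
plan(.5000,.2614,.0235,0)"
```

```text
t 12.6 pos [0.4998 0.2629 0.0429] xyz [0.   0.03 0.32] twist [0.   0.   0.01] rows 0.3 F [ 0.4101  0.6585 -0.1462] w 25.4 j7 -2.3
```

Emit:
{"op": "jog_arm", "data": {"moves": [{"xyz": [0, 0.03, 0.2], "twist": [0, 0, 0], "grip": 0.8}, {"xyz": [0, 0.03, 0.31], "twist": [0, 0, 0], "grip": 0.8}, {"xyz": [0, 0.03, 0.31], "twist": [0, 0, 0], "grip": 0.8}, {"xyz": [0, 0.03, 0.31], "twist": [0, 0, 0], "grip": 0.8}, {"xyz": [0, 0.03, 0.31], "twist": [0, 0, 0], "grip": 0}]}}

```text
clock: 13.22
position: [0.4996, 0.2622, 0.0244]
ee_rot: [-3.141, -0.004, -0.001]
force: [-0.2, -0.2, 0.5]
width: 0.338
```

Emit:
{"op": "jog_arm", "data": {"moves": [{"xyz": [0, 0, 0], "twist": [0, 0, 0], "grip": -0.2}, {"xyz": [0, 0, 0], "twist": [0, 0, 0], "grip": -0.2}, {"xyz": [0, 0, 0], "twist": [0, 0, 0], "grip": -0.2}]}}

```text
clock: 13.6
position: [0.4995, 0.262, 0.0241]
ee_rot: [-3.142, -0.003, -0.0]
force: [-0.3, -0.7, 0.3]
width: 0.593
```

Emit:
{"op": "jog_arm", "data": {"moves": [{"xyz": [0, 0, -0.4], "twist": [0, 0, 0], "grip": -0.2}, {"xyz": [0, 0, -1.2], "twist": [0, 0, 0], "grip": -1}, {"xyz": [-0.2, 0.6, -2.2], "twist": [0, 0, 0], "grip": -1}, {"xyz": [-0.2, 1.6, -2.6], "twist": [0, 0, 0], "grip": -1}]}}

```text
clock: 14.1
position: [0.4882, 0.1758, 0.1789]
ee_rot: [-3.139, -0.01, -0.005]
force: [0.9, -1.3, 0.1]
width: 0.882
```

```bash
python3 -c "
from h import *
plan(.6,-.328,.17,0)"
```

```text
t 14.1 pos [0.4882 0.1758 0.1789] xyz [1.81 8.41 0.13] twist [-0.01 -0.02  0.04] rows 8.3 F [ 0.9208 -1.3042  0.1422] w 81.1 j7 -2.11
```

Emit:
{"op": "jog_arm", "data": {"moves": [{"xyz": [0.1, 1.0, 0], "twist": [0, 0, 0], "grip": -1}, {"xyz": [0.3, 2.0, 0], "twist": [0, 0, 0], "grip": -1}, {"xyz": [0.5, 3.0, 0], "twist": [0, 0, 0], "grip": -1}, {"xyz": [0.7, 4.0, 0], "twist": [0, 0, 0], "grip": -1}, {"xyz": [1.0, 5.0, 0], "twist": [0, 0, 0], "grip": -1}]}}

```text
clock: 14.72
position: [0.5485, -0.1276, 0.1764]
ee_rot: [-3.142, -0.004, -0.0]
force: [1.6, 0.5, -0.2]
width: 1.003
```

Emit:
{"op": "jog_arm", "data": {"moves": [{"xyz": [0.4, 1.0, 0], "twist": [0, 0, 0], "grip": -1}, {"xyz": [0.8, 2.0, 0], "twist": [0, 0, 0], "grip": -1}, {"xyz": [1.2, 3.0, 0], "twist": [0, 0, 0], "grip": -1}, {"xyz": [1.2, 3.3, 0], "twist": [0, 0, 0], "grip": -1}, {"xyz": [1.2, 3.3, 0], "twist": [0, 0, 0], "grip": -1}]}}

```text
clock: 15.35
position: [0.62, -0.3265, 0.1754]
ee_rot: [3.141, -0.003, -0.002]
force: [0.3, 0.9, -0.2]
width: 1.001
```

```bash
python3 -c "
from h import *
plan(.6236,-.328,.015,0)"
```

```text
t 15.35 pos [ 0.62   -0.3265  0.1754] xyz [0.06 0.02 2.67] twist [ 0.01  0.01 -0.01] rows 2.6 F [ 0.3428  0.9411 -0.157 ] w 92.1 j7 -1.19
```

Emit:
{"op": "jog_arm", "data": {"moves": [{"xyz": [0.06, 0.02, 0.8], "twist": [0, 0, 0], "grip": -1}, {"xyz": [0.06, 0.02, 1.6], "twist": [0, 0, 0], "grip": -1}, {"xyz": [0.06, 0.02, 2.2], "twist": [0, 0, 0], "grip": -1}, {"xyz": [0.06, 0.02, 2.2], "twist": [0, 0, 0], "grip": -1}, {"xyz": [0.06, 0.02, 2.2], "twist": [0, 0, 0], "grip": -1}]}}

```text
clock: 15.98
position: [0.6256, -0.3242, 0.0459]
ee_rot: [3.141, 0.005, 0.003]
force: [0.0, -0.2, -0.1]
width: 1.002
```

```bash
python3 -c "
from h import *
plan(.6236,-.328,.0145,0)"
```

```text
t 15.97 pos [ 0.6256 -0.3242  0.0459] xyz [-0.04  0.06  0.52] twist [ 0.   -0.01  0.02] rows 0.5 F [ 0.0026 -0.2479 -0.0541] w 92.2 j7 -1.21
```

Emit:
{"op": "jog_arm", "data": {"moves": [{"xyz": [-0.04, 0.06, 0.3], "twist": [0, 0, 0], "grip": -1}, {"xyz": [-0.04, 0.06, 0.5], "twist": [0, 0, 0], "grip": -1}, {"xyz": [-0.04, 0.06, 0.5], "twist": [0, 0, 0], "grip": -1}, {"xyz": [-0.04, 0.06, 0.5], "twist": [0, 0, 0], "grip": 0.3}, {"xyz": [-0.04, 0.06, 0.5], "twist": [0, 0, 0], "grip": 0.3}], "force": 25}}

```text
clock: 16.6
position: [0.6225, -0.3284, 0.0146]
ee_rot: [3.141, 0.004, 0.001]
force: [-0.7, 0.3, 0.1]
width: 0.836
```

Emit:
{"op": "jog_arm", "data": {"moves": [{"xyz": [0, 0, 0], "twist": [0, 0, 0], "grip": 0.3}, {"xyz": [0, 0, 0], "twist": [0, 0, 0], "grip": 0.3}, {"xyz": [0, 0, 0], "twist": [0, 0, 0], "grip": 0.3}]}}

```text
clock: 16.98
position: [0.6224, -0.3284, 0.0145]
ee_rot: [3.141, 0.004, 0.001]
force: [0.3, 0.0, 3.2]
width: 0.71
```

Emit:
{"op": "jog_arm", "data": {"moves": [{"xyz": [0, 0, -0.8], "twist": [0, 0, 0], "grip": 0.3}, {"xyz": [0, 0, -1.7], "twist": [0, 0, 0], "grip": 0.3}, {"xyz": [-0.3, -0.5, -2.6], "twist": [0, 0, 0], "grip": 0.3}, {"xyz": [-0.6, -1.4, -2.8], "twist": [0, 0, 0], "grip": 0.3}, {"xyz": [-0.8, -2.4, -2.8], "twist": [0, 0, 0], "grip": 0.3}]}}

```text
clock: 17.6
position: [0.5737, -0.184, 0.1839]
ee_rot: [3.14, 0.0, 0.005]
force: [1.5, 0.7, -1.0]
width: 0.708
```

```bash
python3 -c "
from h import *
plan(.53,.244,.18,-10)"
```

```text
t 17.6 pos [ 0.5737 -0.184   0.1839] xyz [-0.73 -7.13  0.06] twist [ 0.   -0.02  1.  ] rows 6.9 F [ 1.4642  0.7152 -1.0138] w 65.1 j7 -1.39
```

Emit:
{"op": "jog_arm", "data": {"moves": [{"xyz": [-0.1, -1, 0], "twist": [0, 0, 0.2], "grip": 0.3}, {"xyz": [-0.2, -2, 0], "twist": [0, 0, 0.4], "grip": 0.3}, {"xyz": [-0.3, -3, 0], "twist": [0, 0, 0.6], "grip": 0.3}, {"xyz": [-0.4, -4, 0], "twist": [0, 0, 0.8], "grip": 0.3}, {"xyz": [-0.5, -5, 0], "twist": [0, 0, 1], "grip": 0.3}]}}

```text
clock: 18.23
position: [0.5427, 0.1173, 0.1823]
ee_rot: [3.13, -0.272, 0.0]
force: [0.9, -0.2, -0.7]
width: 0.707
```

Emit:
{"op": "jog_arm", "data": {"moves": [{"xyz": [0.1, -1, 0], "twist": [0, 0, 0], "grip": 0.3}, {"xyz": [0.1, -1.9, 0], "twist": [0, 0, 0], "grip": 0.3}, {"xyz": [0.1, -2.05, 0], "twist": [0, 0, 0], "grip": 0.3}, {"xyz": [0.1, -2.05, 0], "twist": [0, 0, 0], "grip": 0.3}, {"xyz": [0.1, -2.05, 0], "twist": [0, 0, 0], "grip": 0.3}]}}

```text
clock: 18.85
position: [0.5703, 0.2335, 0.182]
ee_rot: [3.128, -0.274, -0.0]
force: [0.2, -0.7, -1.0]
width: 0.708
```

```bash
python3 snap.py w5; python3 -c "
from h import *
plan(.5957,.2434,.05,-10)"
```

```text
[0.5703 0.2335 0.182 ] [ 3.1283 -0.2736 -0.0002] 0.009134976099628399
t 18.9 pos [0.5704 0.2335 0.1821] xyz [ 0.39 -0.24  2.2 ] twist [ 0.01 -0.   -0.  ] rows 2.2 F [-0.0396 -0.2311 -0.7702] w 65.0 j7 -2.29
```

View pics/w5.png

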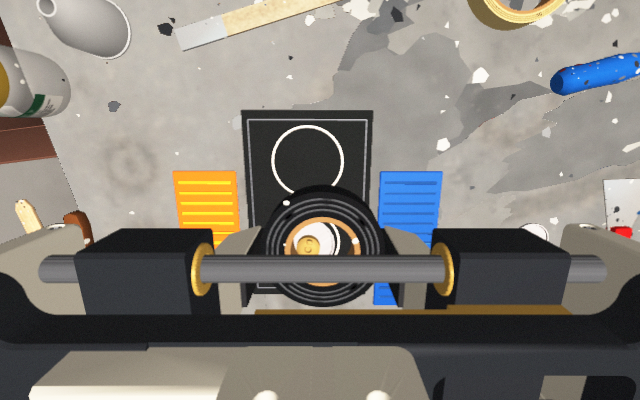

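Rear ring at (307,160), clear; tape level in jaws at about (321,246), and the brass cap is seen in the dish through it.

```bash
python3 -c "
from h import *
print(at(wray('w5',(307.5,160)),.003))
p=np.array(json.load(open('pics/w5.json'))['position'])
print('tape',at(wray('w5',(321.5,246)),p[2]-.0145+.019)-p)"
```

```text
[0.597  0.2442 0.003 ]
tape [ 0.0049 -0.0011  0.0045]
```

Emit:
{"op": "jog_arm", "data": {"moves": [{"xyz": [0.38, -0.24, 0.8], "twist": [0, 0, 0], "grip": 0.3}, {"xyz": [0.38, -0.24, 1.6], "twist": [0, 0, 0], "grip": 0.3}, {"xyz": [0.38, -0.24, 2.2], "twist": [0, 0, 0], "grip": 0.3}, {"xyz": [0.38, -0.24, 2.3], "twist": [0, 0, 0], "grip": 0.3}, {"xyz": [0.38, -0.24, 2.3], "twist": [0, 0, 0], "grip": 0.3}]}}

```text
clock: 19.52
position: [0.5957, 0.2453, 0.0451]
ee_rot: [-3.13, 0.272, -0.001]
force: [0.8, 0.6, -1.1]
width: 0.71
```

```bash
python3 -c "
from h import *
plan(.595,.2434,.018,-10)"
```

```text
t 19.52 pos [0.5957 0.2453 0.0451] xyz [-0.01  0.03  0.45] twist [-0.   -0.    0.01] rows 0.4 F [ 0.7842  0.6454 -1.0779] w 65.3 j7 -2.31
```

Emit:
{"op": "jog_arm", "data": {"moves": [{"xyz": [-0.025, 0.02, 0.25], "twist": [0, 0, 0], "grip": 0.3}, {"xyz": [-0.025, 0.02, 0.44], "twist": [0, 0, 0], "grip": 0.3}, {"xyz": [-0.025, 0.02, 0.44], "twist": [0, 0, 0], "grip": 0.3}, {"xyz": [-0.025, 0.02, 0.44], "twist": [0, 0, 0], "grip": 0.3}, {"xyz": [-0.025, 0.02, 0.44], "twist": [0, 0, 0], "grip": -0.8}]}}

```text
clock: 20.15
position: [0.5934, 0.2451, 0.0178]
ee_rot: [-3.13, 0.27, -0.0]
force: [0.2, -0.3, 0.3]
width: 0.779
```

Emit:
{"op": "jog_arm", "data": {"moves": [{"xyz": [0, 0, 0], "twist": [0, 0, 0], "grip": -0.9}, {"xyz": [0, 0, 0], "twist": [0, 0, 0], "grip": -0.9}, {"xyz": [0, 0, 0], "twist": [0, 0, 0], "grip": -0.9}]}}

```text
clock: 20.52
position: [0.5934, 0.245, 0.0178]
ee_rot: [-3.13, 0.27, -0.0]
force: [0.2, 0.1, 0.9]
width: 0.949
```

Emit:
{"op": "jog_arm", "data": {"moves": [{"xyz": [0, 0, -0.4], "twist": [0, 0, 0], "grip": -1}, {"xyz": [0, 0, -1.2], "twist": [0, 0, 0], "grip": -1}, {"xyz": [0, 0, -2.2], "twist": [0, 0, 0], "grip": -1}, {"xyz": [-1.0, 0, -2.6], "twist": [0, 0, 0], "grip": -1}, {"xyz": [-2.0, 0, -2.8], "twist": [0, 0, 0], "grip": -1}]}}

```text
clock: 21.15
position: [0.4755, 0.266, 0.1873]
ee_rot: [-3.128, 0.272, -0.004]
force: [-1.3, 1.1, 0.5]
width: 0.999
```

```bash
python3 snap.py w6; python3 -c "
from h import *
plan(.60,-.06,.18,90);plan(.60,-.06,.18,-90)"
```

```text
[0.4755 0.266  0.1873] [-3.1278  0.272  -0.0038] 0.8553803550765353
t 21.2 pos [0.4665 0.2684 0.1877] xyz [3.1  5.03 0.11] twist [-0.02  0.01 -9.95] rows 9.3 F [-9.9914  0.8126 -1.0412] w 91.8 j7 -2.43
t 21.2 pos [0.4665 0.2684 0.1877] xyz [3.1  5.03 0.11] twist [0.01 0.02 8.05] rows 7.5 F [-9.9914  0.8126 -1.0412] w 91.8 j7 -2.43
```

View pics/w6.png

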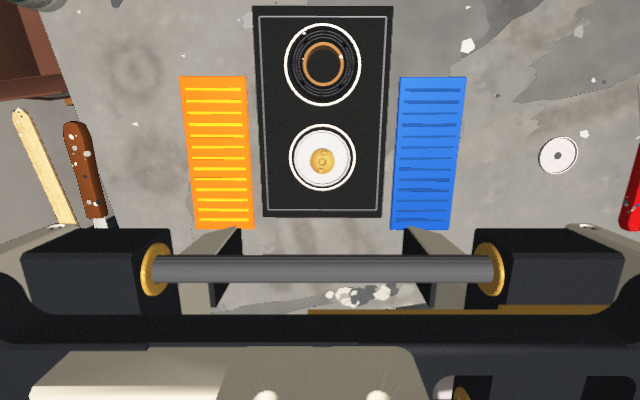

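The tape lies within the rear ring (323,65) and the cap stands in the dish at (322,160), dish in the front ring. I check how high the knife left of the orange pad stands before going there.

```bash
python3 -c "
from h import *
P=arm.camera_params('top');T=ray(P,(121,189),P['T'])
print(at(T,0),tri(T,wray('w2',(58,90))),tri(T,wray('w4',(43,47))))
T=ray(P,(107,279),P['T'])
print('blade tip',at(T,0)); print('wood top',at(ray(P,(100,181),P['T']),0), tri(ray(P,(100,181),P['T']),wray('w6',(20,110))))
print('tape w6',at(wray('w6',(322.5,65)),.022),'cap',at(wray('w6',(322,160)),.019))
plan(.6337,-.063,.18,92.4)"
```

```text
[0.5844 0.5187 0.    ] (array([0.585 , 0.5177, 0.0021]), np.float64(0.00188504568677513)) (array([0.5837, 0.5133, 0.0131]), np.float64(0.0019058341250433708))
blade tip [0.3588 0.5455 0.    ]
wood top [0.605  0.5719 0.    ] (array([0.606 , 0.5709, 0.0019]), np.float64(0.0025529320584936517))
tape w6 [0.5926 0.2449 0.022 ] cap [0.5014 0.2614 0.019 ]
t 21.2 pos [0.4665 0.2684 0.1877] xyz [3.66 4.98 0.11] twist [ -0.02   0.01 -10.19] rows 9.5 F [-9.9914  0.8126 -1.0412] w 91.8 j7 -2.43
```

Emit:
{"op": "jog_arm", "data": {"moves": [{"xyz": [0.4, 0.8, 0], "twist": [0, 0, -1], "grip": -1}, {"xyz": [0.8, 1.7, 0], "twist": [0, 0, -2], "grip": -1}, {"xyz": [1.2, 2.6, 0], "twist": [0, 0, -3], "grip": -1}, {"xyz": [1.8, 3.4, 0], "twist": [0, 0, -4], "grip": -1}, {"xyz": [2.4, 4.1, 0], "twist": [0, 0, -5], "grip": -1}]}}

```text
clock: 21.82
position: [0.5761, -0.0038, 0.1859]
ee_rot: [2.948, 1.086, 0.001]
force: [0.4, 0.5, -0.0]
width: 0.999
```

```bash
python3 -c "
from h import *
plan(.6337,-.063,.18,92.4)"
```

```text
t 21.82 pos [ 0.5761 -0.0038  0.1859] xyz [0.09 1.37 0.1 ] twist [ 0.   0.  -5.2] rows 4.9 F [ 0.3559  0.4882 -0.0272] w 91.9 j7 -1.07
```

Emit:
{"op": "jog_arm", "data": {"moves": [{"xyz": [0.05, 0.4, 0], "twist": [0, 0, -1], "grip": -1}, {"xyz": [0.09, 0.8, 0], "twist": [0, 0, -2], "grip": -1}, {"xyz": [0.09, 1.2, 0], "twist": [0, 0, -3], "grip": -1}, {"xyz": [0.09, 1.35, 0], "twist": [0, 0, -4.1], "grip": -1}, {"xyz": [0.09, 1.35, 0], "twist": [0, 0, -5.15], "grip": -1}]}}

```text
clock: 22.45
position: [0.6323, -0.0612, 0.1853]
ee_rot: [2.185, 2.258, -0.001]
force: [1.0, 0.2, 0.3]
width: 1.001
```

Emit:
{"op": "jog_arm", "data": {"moves": [{"xyz": [0, 0, 0.8], "twist": [0, 0, 0], "grip": -0.6}, {"xyz": [0, 0, 1.5], "twist": [0, 0, 0], "grip": -0.4}, {"xyz": [0, 0, 1.5], "twist": [0, 0, 0], "grip": -0.4}]}}

```text
clock: 22.82
position: [0.6294, -0.0604, 0.0926]
ee_rot: [-2.187, -2.249, 0.007]
force: [-0.3, 0.3, 0.6]
width: 0.727
```

```bash
python3 snap.py w7; python3 -c "
from h import *
plan(.6337,-.063,.016,92.4)"
```

```text
[ 0.6294 -0.0604  0.0926] [-2.1866 -2.2492  0.0071] 0.04367041973454502
t 22.88 pos [ 0.6312 -0.0601  0.0951] xyz [-0.05  0.04  1.32] twist [-0.01 -0.   -0.08] rows 1.3 F [-0.4137  0.7302  0.8108] w 66.0 j7 -0.23
```

View pics/w7.png

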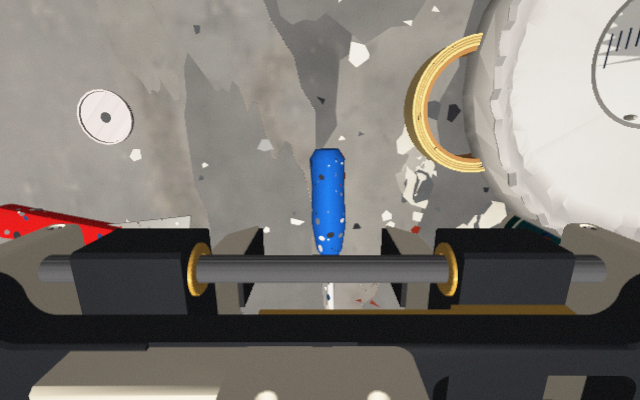

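The screwdriver handle is centred at u=328 (end at row 148), and the paint pot's rim runs on the right from (487,20) to (540,240); I check its distance from the gripper body.

```bash
python3 -c "
from h import *
for p in((475,110),(490,190),(530,235)):
  print(p,[at(wray('w7',p),z)[:2].round(3) for z in(.02,.06,.1,.14)])
a=at(wray('w7',(328,148)),.014);b=at(wray('w7',(328.5,250)),.02);print(a,b)
P=arm.camera_params('top'); print([at(ray(P,q,P['T']),.1)[:2] for q in((308,125),(340,115),(265,88),(355,88))])
"
```

```text
(475, 110) [array([0.734, 0.017]), array([0.715, 0.015]), array([0.695, 0.014]), array([0.676, 0.012])]
(490, 190) [array([ 0.755, -0.04 ]), array([ 0.732, -0.031]), array([ 0.708, -0.023]), array([ 0.685, -0.014])]
(530, 235) [array([ 0.792, -0.075]), array([ 0.762, -0.06 ]), array([ 0.732, -0.045]), array([ 0.702, -0.03 ])]
[ 0.6316 -0.0131  0.014 ] [ 0.6347 -0.0933  0.02  ]
[array([0.7227, 0.0418]), array([ 0.7464, -0.0343]), array([0.8128, 0.144 ]), array([ 0.8115, -0.0705])]
```

```bash
python3 -c "
from h import *
plan(.6342,-.075,.020,92.4)"
```

```text
t 22.88 pos [ 0.6312 -0.0601  0.0951] xyz [-0.25  0.05  1.25] twist [-0.01 -0.   -0.08] rows 1.2 F [-0.4137  0.7302  0.8108] w 66.0 j7 -0.23
```

Emit:
{"op": "jog_arm", "data": {"moves": [{"xyz": [-0.25, 0.05, 0], "twist": [0, 0, 0], "grip": -0.4}, {"xyz": [-0.25, 0.05, 0.5], "twist": [0, 0, 0], "grip": -0.4}, {"xyz": [-0.25, 0.05, 0.9], "twist": [0, 0, 0], "grip": -0.4}, {"xyz": [-0.25, 0.05, 0.9], "twist": [0, 0, 0], "grip": -0.4}]}}

```text
clock: 23.38
position: [0.6354, -0.0763, 0.0418]
ee_rot: [2.191, 2.251, -0.001]
force: [0.7, 0.7, 0.3]
width: 0.7
```

```bash
python3 -c "
from h import *
plan(.6342,-.075,.020,92.4)"
```

```text
t 23.38 pos [ 0.6354 -0.0763  0.0418] xyz [ 0.02 -0.02  0.36] twist [-0.    0.   -0.08] rows 0.4 F [0.6988 0.6575 0.3189] w 64.4 j7 -0.23
```

Emit:
{"op": "jog_arm", "data": {"moves": [{"xyz": [0.02, -0.02, 0.2], "twist": [0, 0, -0.05], "grip": -0.4}, {"xyz": [0.02, -0.02, 0.36], "twist": [0, 0, -0.05], "grip": -0.4}, {"xyz": [0.02, -0.02, 0.36], "twist": [0, 0, -0.05], "grip": 0.8}, {"xyz": [0.02, -0.02, 0.36], "twist": [0, 0, -0.05], "grip": 0.8}, {"xyz": [0.02, -0.02, 0.36], "twist": [0, 0, -0.05], "grip": 0.8}], "force": 40}}

```text
clock: 24.0
position: [0.6345, -0.0737, 0.0204]
ee_rot: [2.18, 2.262, 0.001]
force: [-0.1, -0.1, -0.2]
width: 0.423
```

Emit:
{"op": "jog_arm", "data": {"moves": [{"xyz": [0, 0, 0], "twist": [0, 0, 0], "grip": 0.8}, {"xyz": [0, 0, 0], "twist": [0, 0, 0], "grip": 0.8}, {"xyz": [0, 0, 0], "twist": [0, 0, 0], "grip": 0.8}]}}

```text
clock: 24.38
position: [0.6344, -0.0738, 0.0203]
ee_rot: [2.18, 2.262, 0.0]
force: [-1.0, -0.1, 2.9]
width: 0.298
```

Emit:
{"op": "jog_arm", "data": {"moves": [{"xyz": [0, 0, -0.7], "twist": [0, 0, 0], "grip": 0.8}, {"xyz": [0, 0, -1.5], "twist": [0, 0, 0], "grip": 0.8}, {"xyz": [0, -0.2, -2.4], "twist": [0, 0, 0], "grip": 0.8}, {"xyz": [0, -0.8, -2.9], "twist": [0, 0, 0], "grip": 0.8}, {"xyz": [0, -1.4, -2.9], "twist": [0, 0, 0], "grip": 0.8}]}}

```text
clock: 25.0
position: [0.5508, -0.0766, 0.1965]
ee_rot: [2.177, 2.26, 0.004]
force: [-0.8, -0.2, -0.8]
width: 0.296
```

```bash
python3 -c "
from h import *
plan(.484,.380,.2,169.8)"
```

```text
t 25.0 pos [ 0.5508 -0.0766  0.1965] xyz [ 7.65 -0.83 -0.07] twist [ 0.02  0.02 -7.77] rows 7.4 F [-0.7771 -0.2273 -0.7729] w 27.3 j7 -0.13
```

Emit:
{"op": "jog_arm", "data": {"moves": [{"xyz": [1.0, -0.1, 0], "twist": [0, 0, -0.9], "grip": 0.8}, {"xyz": [2.0, -0.2, 0], "twist": [0, 0, -1.8], "grip": 0.8}, {"xyz": [3.0, -0.3, 0], "twist": [0, 0, -2.7], "grip": 0.8}, {"xyz": [4.0, -0.4, 0], "twist": [0, 0, -3.6], "grip": 0.8}, {"xyz": [5.0, -0.5, 0], "twist": [0, 0, -4.5], "grip": 0.8}]}}

```text
clock: 25.62
position: [0.5087, 0.2234, 0.194]
ee_rot: [1.141, 2.926, -0.0]
force: [0.8, -0.3, -0.7]
width: 0.295
```

```bash
python3 -c "
from h import *
plan(.4834,.380,.15,169.8)"
```

```text
t 25.62 pos [0.5087 0.2234 0.194 ] xyz [2.08 1.64 0.73] twist [-0.    0.   -3.24] rows 3.0 F [ 0.7847 -0.2823 -0.6996] w 27.1 j7 -0.01
```

Emit:
{"op": "jog_arm", "data": {"moves": [{"xyz": [0.7, 0.55, 0], "twist": [0, 0, -0.9], "grip": 0.8}, {"xyz": [1.4, 1.1, 0], "twist": [0, 0, -1.9], "grip": 0.8}, {"xyz": [2.05, 1.6, 0.4], "twist": [0, 0, -2.8], "grip": 0.8}, {"xyz": [2.08, 1.64, 0.7], "twist": [0, 0, -3.24], "grip": 0.8}, {"xyz": [2.08, 1.64, 0.7], "twist": [0, 0, -3.24], "grip": 0.8}]}}

```text
clock: 26.25
position: [0.4837, 0.3783, 0.1502]
ee_rot: [-0.286, -3.126, 0.004]
force: [-0.2, -1.1, -0.4]
width: 0.294
```

```bash
python3 snap.py w8; python3 -c "
from h import *
plan(.4834,.380,.05,169.8)"
```

```text
[0.4837 0.3783 0.1502] [-0.286  -3.126   0.0038] 0.02557468418161611
t 26.3 pos [0.4845 0.3781 0.1514] xyz [0.02 0.03 1.69] twist [-0.01 -0.01 -0.04] rows 1.6 F [ 0.5247 -0.2373  0.3662] w 27.2 j7 0.2
```

View pics/w8.png

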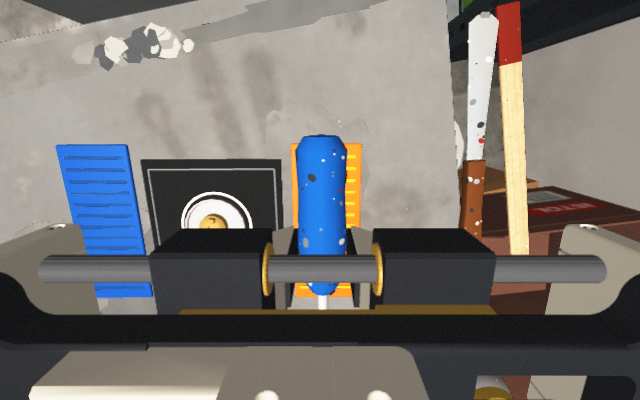

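The screwdriver is held in line over the orange pad (handle axis u≈322, pad edges 291 to 362).

Emit:
{"op": "jog_arm", "data": {"moves": [{"xyz": [0.02, 0.02, 0.7], "twist": [0, 0, 0], "grip": 0.8}, {"xyz": [0.02, 0.02, 1.4], "twist": [0, 0, 0], "grip": 0.8}, {"xyz": [0.02, 0.02, 1.75], "twist": [0, 0, 0], "grip": 0.8}, {"xyz": [0.02, 0.02, 1.75], "twist": [0, 0, 0], "grip": 0.8}, {"xyz": [0.02, 0.02, 1.75], "twist": [0, 0, 0], "grip": 0.8}]}}

```text
clock: 26.92
position: [0.4845, 0.3811, 0.0488]
ee_rot: [0.288, 3.127, 0.003]
force: [1.5, 0.6, -0.3]
width: 0.297
```

```bash
python3 -c "
from h import *
plan(.4834,.380,.0248,169.8)"
```

```text
t 26.93 pos [0.4845 0.3811 0.0488] xyz [ 0.02 -0.02  0.4 ] twist [ 0.01  0.01 -0.03] rows 0.4 F [ 1.5095  0.5906 -0.2998] w 27.4 j7 0.11
```

Emit:
{"op": "jog_arm", "data": {"moves": [{"xyz": [0.02, -0.02, 0.25], "twist": [0, 0, 0], "grip": 0.8}, {"xyz": [0.02, -0.02, 0.4], "twist": [0, 0, 0], "grip": 0.8}, {"xyz": [0.02, -0.02, 0.4], "twist": [0, 0, 0], "grip": 0.8}, {"xyz": [0.02, -0.02, 0.4], "twist": [0, 0, 0], "grip": 0.8}, {"xyz": [0.02, -0.02, 0.4], "twist": [0, 0, 0], "grip": 0.2}]}}

```text
clock: 27.55
position: [0.4823, 0.3793, 0.0228]
ee_rot: [-0.287, -3.128, 0.0]
force: [0.2, 0.4, -0.6]
width: 0.36
```

Emit:
{"op": "jog_arm", "data": {"moves": [{"xyz": [0, 0, 0], "twist": [0, 0, 0], "grip": -0.1}, {"xyz": [0, 0, 0], "twist": [0, 0, 0], "grip": -0.1}, {"xyz": [0, 0, 0], "twist": [0, 0, 0], "grip": -0.1}]}}

```text
clock: 27.92
position: [0.4823, 0.3793, 0.0229]
ee_rot: [-0.287, -3.128, 0.0]
force: [-0.4, 0.0, 0.5]
width: 0.546
```

Emit:
{"op": "jog_arm", "data": {"moves": [{"xyz": [0, 0, -0.4], "twist": [0, 0, 0], "grip": -0.1}, {"xyz": [0, 0, -1.2], "twist": [0, 0, 0], "grip": -0.6}, {"xyz": [0, 0, -2.0], "twist": [0, 0, 0], "grip": -1}, {"xyz": [0, 0, -2.6], "twist": [0, 0, 0], "grip": -1}]}}

```text
clock: 28.42
position: [0.4824, 0.3797, 0.1812]
ee_rot: [0.287, 3.128, 0.002]
force: [1.1, 0.0, -0.5]
width: 0.829
```

```bash
python3 -c "
from h import *
P=arm.camera_params('top')
t=lambda u,v:at(ray(P,(u/2.4+149.7,v/2.4+139.7),P['T']),.007)
for p in((503,330),(508,285),(514,234),(519,180),(494,178),(543,186)): print(p,t(*p))
cv2.imwrite('pics/top1.png',cv2.resize(arm.get_image('top')[140:290,150:480],None,fx=2.4,fy=2.4,interpolation=cv2.INTER_CUBIC))
plan(.43,-.09,.18,90)"
```

```text
(503, 330) [ 0.3595 -0.0826  0.007 ]
(508, 285) [ 0.4058 -0.0884  0.007 ]
(514, 234) [ 0.4588 -0.0954  0.007 ]
(519, 180) [ 0.5153 -0.1014  0.007 ]
(494, 178) [ 0.5176 -0.0752  0.007 ]
(543, 186) [ 0.5089 -0.1265  0.007 ]
t 28.48 pos [0.4834 0.3815 0.1856] xyz [-0.55 -7.89  0.05] twist [ 0.04 -0.    7.95] rows 7.6 F [1.1474 1.9106 2.8032] w 80.2 j7 0.22
```

View pics/top1.png

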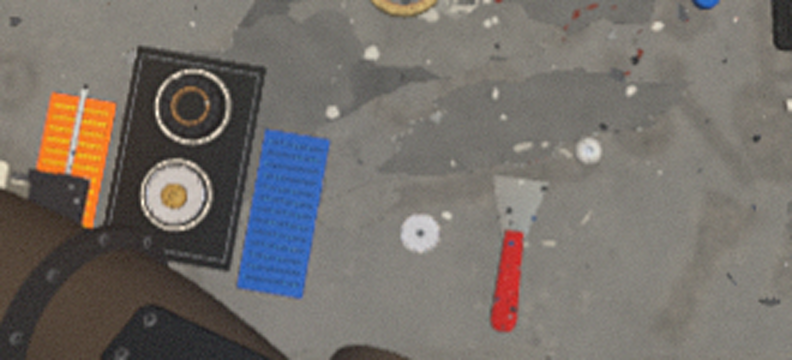

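The top view shows the screwdriver shaft along the middle of the orange pad, tape and dish with cap in their rings; the scraper runs from (503,330) to (519,180), undisturbed.

```bash
python3 -c "
from h import *
plan(.4225,-.0902,.16,173.1)"
```

```text
t 28.48 pos [0.4834 0.3815 0.1856] xyz [-0.43 -7.92  0.38] twist [ 0.03  0.02 -0.36] rows 7.6 F [1.1474 1.9106 2.8032] w 80.2 j7 0.22
```

Emit:
{"op": "jog_arm", "data": {"moves": [{"xyz": [0.0, -1.0, 0], "twist": [0, 0, 0], "grip": -0.6}, {"xyz": [0, -2.0, 0], "twist": [0, 0, 0], "grip": -0.6}, {"xyz": [0, -3.0, 0], "twist": [0, 0, 0], "grip": -0.6}, {"xyz": [0, -4.0, 0], "twist": [0, 0, 0], "grip": -0.6}, {"xyz": [0, -5.0, 0], "twist": [0, 0, 0], "grip": -0.6}]}}

```text
clock: 29.1
position: [0.4272, 0.0824, 0.1789]
ee_rot: [0.287, 3.128, -0.0]
force: [2.3, 0.3, 0.1]
width: 0.799
```

```bash
python3 -c "
from h import *
plan(.4225,-.0902,.16,173.1)"
```

```text
t 29.1 pos [0.4272 0.0824 0.1789] xyz [-0.45 -2.84  0.32] twist [-0.    0.   -0.36] rows 2.8 F [2.3425 0.271  0.1098] w 73.5 j7 0.72
```

Emit:
{"op": "jog_arm", "data": {"moves": [{"xyz": [-0.15, -1.0, 0], "twist": [0, 0, -0.1], "grip": -0.5}, {"xyz": [-0.3, -2.0, 0], "twist": [0, 0, -0.3], "grip": -0.5}, {"xyz": [-0.45, -2.84, 0], "twist": [0, 0, -0.36], "grip": -0.5}, {"xyz": [-0.45, -2.84, 0.6], "twist": [0, 0, -0.36], "grip": -0.5}, {"xyz": [-0.45, -2.84, 0.6], "twist": [0, 0, -0.36], "grip": -0.5}]}}

```text
clock: 29.72
position: [0.4215, -0.0885, 0.1415]
ee_rot: [-0.19, -3.132, -0.001]
force: [0.5, 1.0, 0.8]
width: 0.752
```

```bash
python3 snap.py w9
```

```text
[ 0.4215 -0.0885  0.1415] [-0.1899 -3.1319 -0.0014] 0.03814336536952537
```

View pics/w9.png

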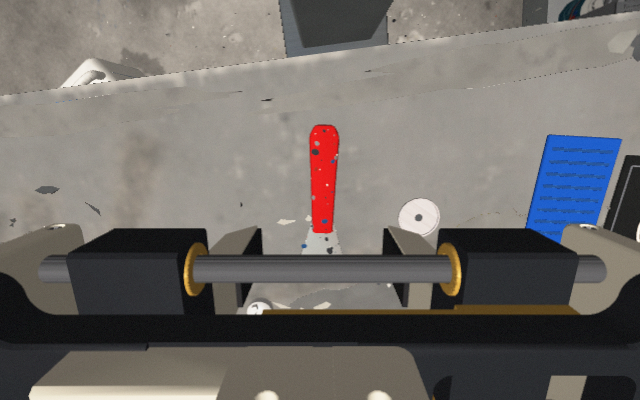

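Red handle runs from (324,125) to (322.5,232), aligned with the jaws; blade is under the gripper.

```bash
python3 -c "
from h import *
a=at(wray('w9',(324,125)),.008);b=at(wray('w9',(322.5,232)),.012);print(a,b)
d=(a-b)[:2];L=np.linalg.norm(d);u=d/L;m=a[:2]-u*.08;g=m+.015*u;print(L,np.degrees(np.arctan2(u[1],u[0])),'mid',m,'grip',g)
plan(*g,.03,173.1)"
```

```text
[ 0.358  -0.0793  0.008 ] [ 0.46  -0.093  0.012]
0.10289834160674417 172.35138185150626 mid [ 0.4373 -0.09  ] grip [ 0.4224 -0.088 ]
t 29.77 pos [ 0.4225 -0.0876  0.1428] xyz [-0.   -0.01  1.88] twist [ 0.   -0.01  0.01] rows 1.8 F [-0.1732  0.7409  1.0748] w 68.6 j7 1.12
```

Emit:
{"op": "jog_arm", "data": {"moves": [{"xyz": [0, -0.01, 0.8], "twist": [0, 0, 0.03], "grip": -0.5}, {"xyz": [0, -0.01, 1.6], "twist": [0, 0, 0.03], "grip": -0.5}, {"xyz": [0, -0.01, 1.8], "twist": [0, 0, 0.03], "grip": -0.5}, {"xyz": [0, -0.01, 1.8], "twist": [0, 0, 0.03], "grip": -0.5}]}}

```text
clock: 30.28
position: [0.4239, -0.0879, 0.0358]
ee_rot: [0.194, 3.135, -0.0]
force: [0.3, 0.1, -0.4]
width: 0.75
```

```bash
python3 -c "
from h import *
plan(.4224,-.0885,.013,172.7)"
```

```text
t 30.27 pos [ 0.4239 -0.0879  0.0358] xyz [ 0.02 -0.01  0.38] twist [0.   0.   0.02] rows 0.4 F [ 0.2911  0.0851 -0.4076] w 69.0 j7 0.89
```

Emit:
{"op": "jog_arm", "data": {"moves": [{"xyz": [0.02, -0.01, 0.2], "twist": [0, 0, 0], "grip": -0.5}, {"xyz": [0.02, -0.01, 0.36], "twist": [0, 0, 0], "grip": -0.5}, {"xyz": [0.02, -0.01, 0.37], "twist": [0, 0, 0], "grip": -0.5}, {"xyz": [0.02, -0.01, 0.37], "twist": [0, 0, 0], "grip": 0.9}, {"xyz": [0.02, -0.01, 0.37], "twist": [0, 0, 0], "grip": 0.9}]}}

```text
clock: 30.9
position: [0.4221, -0.0892, 0.013]
ee_rot: [0.197, 3.135, -0.0]
force: [-0.2, -0.6, -0.1]
width: 0.583
```

Emit:
{"op": "jog_arm", "data": {"moves": [{"xyz": [0, 0, 0], "twist": [0, 0, 0], "grip": 0.9}, {"xyz": [0, 0, 0], "twist": [0, 0, 0], "grip": 0.9}, {"xyz": [0, 0, 0], "twist": [0, 0, 0], "grip": 0.9}, {"xyz": [0, 0, 0], "twist": [0, 0, 0], "grip": 0.9}, {"xyz": [0, 0, 0], "twist": [0, 0, 0], "grip": 0.9}]}}

```text
clock: 31.52
position: [0.422, -0.0892, 0.0129]
ee_rot: [0.197, 3.135, -0.0]
force: [-0.7, 0.1, 2.0]
width: 0.245
```

Emit:
{"op": "jog_arm", "data": {"moves": [{"xyz": [0, 0, -0.6], "twist": [0, 0, 0], "grip": 0.9}, {"xyz": [0, 0, -1.3], "twist": [0, 0, 0], "grip": 0.9}, {"xyz": [0, 0, -2.0], "twist": [0, 0, 0], "grip": 0.9}, {"xyz": [0, 0, -2.0], "twist": [0, 0, 0], "grip": 0.9}]}}

```text
clock: 32.02
position: [0.4236, -0.0894, 0.1352]
ee_rot: [0.197, 3.131, -0.002]
force: [0.2, -0.1, -1.0]
width: 0.242
```

```bash
python3 -c "
from h import *
plan(.4675,.1498,.13,169.8)"
```

```text
t 32.02 pos [ 0.4236 -0.0894  0.1352] xyz [-0.22  4.05  0.08] twist [-0.    0.03  0.3 ] rows 3.9 F [ 0.2033 -0.0777 -0.978 ] w 22.3 j7 1.1
```

Emit:
{"op": "jog_arm", "data": {"moves": [{"xyz": [-0.05, 1.0, 0], "twist": [0, 0, 0.1], "grip": 0.9}, {"xyz": [-0.1, 2.0, 0], "twist": [0, 0, 0.2], "grip": 0.9}, {"xyz": [-0.15, 3.0, 0], "twist": [0, 0, 0.3], "grip": 0.9}, {"xyz": [-0.22, 4.0, 0], "twist": [0, 0, 0.3], "grip": 0.9}, {"xyz": [-0.22, 4.05, 0.6], "twist": [0, 0, 0.3], "grip": 0.9}]}}

```text
clock: 32.65
position: [0.4669, 0.1566, 0.0976]
ee_rot: [0.269, 3.126, 0.008]
force: [0.4, -1.3, -0.9]
width: 0.249
```

Emit:
{"op": "jog_arm", "data": {"moves": [{"xyz": [0, 0, 0.3], "twist": [0, 0, 0], "grip": 0.9}, {"xyz": [0, 0, 0.6], "twist": [0, 0, 0], "grip": 0.9}, {"xyz": [0, 0, 0.6], "twist": [0, 0, 0], "grip": 0.9}]}}

```text
clock: 33.02
position: [0.4646, 0.1488, 0.0596]
ee_rot: [-0.281, -3.127, 0.002]
force: [0.2, 0.6, -0.6]
width: 0.244
```

```bash
python3 -c "
from h import *
plan(.4675,.1498,.0175,170)"; python3 snap.py w10
```

```text
t 33.02 pos [0.4646 0.1488 0.0596] xyz [-0.05  0.03  0.7 ] twist [-0.01 -0.01 -0.03] rows 0.7 F [ 0.1885  0.6466 -0.5594] w 22.4 j7 0.4
[0.4646 0.1488 0.0596] [-0.2806 -3.1267  0.0023] 0.018714450629709462
```

View pics/w10.png

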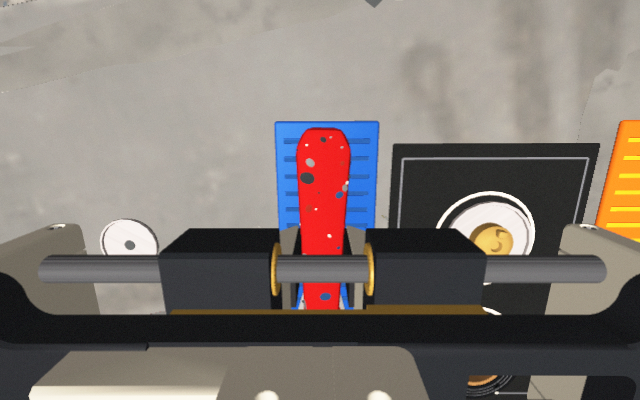

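The scraper is in line over the blue pad (handle u≈324, pad edges 276 to 379, so about 2 mm to go in y).

Emit:
{"op": "jog_arm", "data": {"moves": [{"xyz": [-0.05, 0.04, 0.3], "twist": [0, 0, -0.03], "grip": 0.9}, {"xyz": [-0.05, 0.04, 0.6], "twist": [0, 0, -0.03], "grip": 0.9}, {"xyz": [-0.05, 0.04, 0.7], "twist": [0, 0, -0.03], "grip": 0.9}, {"xyz": [-0.05, 0.04, 0.7], "twist": [0, 0, -0.03], "grip": 0.9}, {"xyz": [-0.05, 0.04, 0.7], "twist": [0, 0, -0.03], "grip": 0.9}]}}

```text
clock: 33.7
position: [0.4689, 0.1522, 0.0191]
ee_rot: [0.27, 3.13, 0.0]
force: [0.3, -0.3, 0.3]
width: 0.244
```

```bash
python3 -c "
from h import *
plan(.4675,.1498,.0172,170)"
```

```text
t 33.7 pos [0.4689 0.1522 0.0191] xyz [ 0.02 -0.04  0.03] twist [0.   0.   0.01] rows 0.1 F [ 0.2847 -0.2554  0.2607] w 22.5 j7 0.34
```

Emit:
{"op": "jog_arm", "data": {"moves": [{"xyz": [0.02, -0.03, 0.03], "twist": [0, 0, 0], "grip": 0.9}, {"xyz": [0.02, -0.03, 0.03], "twist": [0, 0, 0], "grip": 0.9}, {"xyz": [0.02, -0.03, 0.03], "twist": [0, 0, 0], "grip": 0.4}, {"xyz": [0.02, -0.03, 0.03], "twist": [0, 0, 0], "grip": 0.1}, {"xyz": [0.02, -0.03, 0.03], "twist": [0, 0, 0], "grip": 0.1}]}}

```text
clock: 34.33
position: [0.4674, 0.1505, 0.0171]
ee_rot: [0.271, 3.13, 0.0]
force: [0.3, -0.2, -0.4]
width: 0.44
```

Emit:
{"op": "jog_arm", "data": {"moves": [{"xyz": [0, 0, -0.3], "twist": [0, 0, 0], "grip": 0}, {"xyz": [0, 0, -1.0], "twist": [0, 0, 0], "grip": -0.2}, {"xyz": [0, -0.5, -2.0], "twist": [0, 0, 0], "grip": -0.5}, {"xyz": [0, -1.5, -2.8], "twist": [0, 0, 0], "grip": -1}, {"xyz": [0, -2.5, -2.8], "twist": [0, 0, 0], "grip": -1}]}}

```text
clock: 34.95
position: [0.4449, 0.0154, 0.1866]
ee_rot: [0.266, 3.125, 0.001]
force: [1.1, -0.7, -0.9]
width: 0.879
```

Emit:
{"op": "jog_arm", "data": {"moves": [{"xyz": [0, -1.0, 0], "twist": [0, 0, 0], "grip": -1}, {"xyz": [0, -2.0, 0], "twist": [0, 0, 0], "grip": -1}, {"xyz": [0, -3.0, 0], "twist": [0, 0, 0], "grip": -1}, {"xyz": [0, -4.0, 0], "twist": [0, 0, 0], "grip": -1}, {"xyz": [0, -4.2, 0], "twist": [0, 0, 0], "grip": -1}]}}

```text
clock: 35.58
position: [0.399, -0.2371, 0.1836]
ee_rot: [-0.28, -3.129, 0.001]
force: [-0.3, 0.3, -0.2]
width: 0.999
```

```bash
python3 -c "
from h import *
im=arm.get_image('top'); cv2.imwrite('pics/top2f.png',im)
cv2.imwrite('pics/top2.png',cv2.resize(im[145:275,150:280],None,fx=4.5,fy=4.5,interpolation=cv2.INTER_CUBIC))
plan(.4,-.2,.2,170)"
```

```text
t 35.62 pos [ 0.3994 -0.2365  0.1836] xyz [ 0.1   0.6  -0.27] twist [-0.    0.   -0.02] rows 0.6 F [ 1.2184 -1.9863 -1.5376] w 92.2 j7 1.46
```

View pics/top2.png

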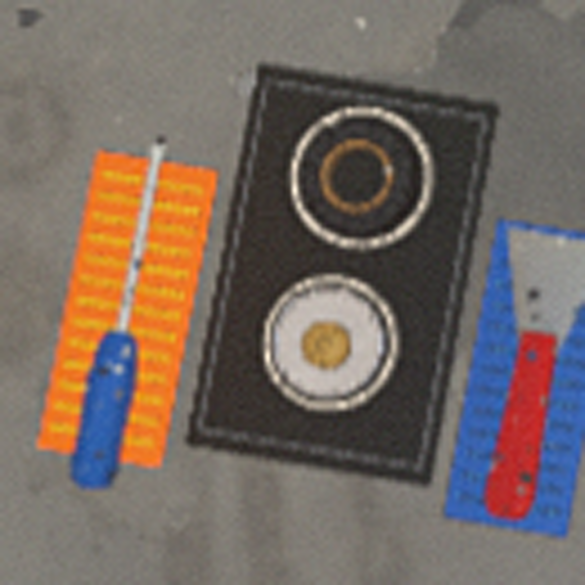

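The final top view has everything in its place. The tape is at (357,177) in the rear ring (363,178), and the cap at (326,345) in the dish (331,343). Both tools lie along the pad middles. The small leftward shifts match what height parallax gives.

```bash
python3 -c "
from cell import arm
print(arm.sign_off())"
```

```text
the job is handed in; nothing more can be done
None
```

I set out the kit in the order you asked and handed the job in at about 36 s of the 120 s, with the arm well clear of everything.

- **Dish, brass cap and tape:** the larger dish is centred on the front ring and the brass cap stands upright in its middle. The tape lies flat on the ring behind.
- **Tools:** the blue screwdriver lies along the orange pad and the red scraper along the blue pad, both with handles towards the robot. From the release positions, the screwdriver is about 1–2 mm off the pad's centre and the scraper about 1 mm.
- **Silver cap:** I did not touch it. It was unmoved in the top view taken before the scraper was moved, and I did not check it again after that.

**Last checks:** in the final top view the tape, cap and screwdriver looked up to about 3 mm left of centre, which roughly matches the shift expected from their height. The one mismatch is that correcting for height puts the screwdriver about 3 mm right of the pad's middle, against the 1–2 mm from the release position. The final crop cut off the scraper's right side, so its placing rests mainly on the release position. No check failed.

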